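# Find the hidden release notch and unlatch the tool case

### The arm

A 6-joint arm with a two-finger parallel gripper is mounted at the origin on the work surface; the furniture and walls round the work are solid. World frame = base frame: x ahead of the robot, y to its left, z up, the work surface at z = 0. Lengths are in mm, angles in rad, forces in N, time in s.
With the tool pointing down it reaches from about 275 to 750 mm from the base axis. Payload 10.2 kg.
Tool frame: the origin (TCP) lies where the fingers leave the gripper's body, on its centre line; the fingertips stand 73 mm ahead of it and the grasp point (between the pads) lies 54 mm ahead of it; z points along the fingers, y is the line along which they close (so a half turn about z gives the same grasp; the last joint's range is limited). The gripper opens to 85 mm and grips with 20 to 120 N. Pads are 22 mm wide; open, the fingers measure 114 mm over their backs; the gripper's body (76 mm by 85 mm) begins 54 mm behind the grasp point. The pads swing forward as they close: fully open they stand 13 mm farther back than shut.
Start: joints at [-1.341, 0.313, 1.498, -0, 1.331, -0.223], TCP at [229.668, -472.106, 303.894] pointing down, gripper open.
Joint ranges: [-2.94, 2.94], [-0.97, 2.17], [0.19, 2.56], [-1.23, 4.37], [0.02, 3.11], [-2.88, 2.88]. Speed limits (rad/s): [2.39, 2.39, 3.01, 3.14, 3.14, 3.14].

### API

Orientations are given as a unit quaternion [w, x, y, z].
In Python, from rig import ctrl gives the robot as it stands.
- The arm moves only by the shell command python3 -m creep 'ROWS' [OPENING] [FORCE]. ROWS is JSON, a list that holds one entry, the list of rows, each a list of 6 numbers: the shift along the world's x, y, z in units of 25 mm (1.0 is 25 mm), then the turn, a rotation vector about the world's x, y, z in units of 5 degrees (1.0 is 5 degrees). In form: [[[x, y, z, ax, ay, az], ...]]. A call has 1 to 20 rows; each row is the pose to reach, as a shift and turn from the pose commanded when the call began; what a row does not reach only later rows make up. A row lasts 1/12 s, in which the tool goes at most 41.7 mm and 7.16 degrees, less where a joint would pass 70% of its speed; a pose out of reach is approached as far as the arm can. A call with a gripper value outside its range is refused whole. OPENING is the finger opening in mm, from 0 to 85.4, set as the call begins (- or left out, the last holds). The fingers move at their own pace and stop on an object; FORCE is the grip in N (left out, the last holds). Time passes only in rows, so rows that repeat a pose let the fingers close. It gives the time, the measured TCP pose, the force, the opening and the grip force at its end, in the units of the state.
- ctrl.sense(): the state, without advancing time (a new reading comes with each control period).
- ctrl.capture(name): name is "scene" or "top" or "wrist"; returns a dict with "image" (400x640x3 uint8, red, green, blue), "fx", "fy", "cx", "cy" (pixels), "R" (3x3) and "t" (3): a world point X has camera coordinates R X + t. Camera axes: x right, y down, z forward; pixel columns grow to the right and rows downward; lengths in mm; the calibration is good to about 2 mm. A picture is of the moment at which its call begins. There is no depth.
- ctrl.finish_job(): hands the job in; it is judged then, once.
The state is a dict: "time_s": time; "joints": joint angles; "dq": joint speeds; "tau": joint torques, N m; "eef_pos": TCP position; "ee_rot": TCP orientation; "force": force on the tool from outside, world axes, zero at the start; "wrist_torque": the same for the moment, N m; "grip_width": opening from 0.0 (shut) to 1.0 (fully open); "grip_force": force on a finger pad.
Only numpy, scipy, OpenCV 4.12 (cv2) and the standard library are available. Lean on these libraries where they do the work, as an engineer would, in place of code of your own. Each camera call takes 0.05 s, during which the arm holds its last target. There are 200 camera calls.

### The job

The grey tool case behind the organ frame opens by a hidden release: rest a fingertip on its black edge strip near the end with the brass pin, feel along the strip to the notch that is cut somewhere in it, and press the release inside the notch fully down, so that the lid rises ajar and stays so. Only touch and press: pick nothing up, leave the things around it where they are, and draw the hand clear at the end.

Things in the scene. Friction and masses are not known exactly. Their poses are not given: they have to be found in the camera images.
- tool_case: Grey case fixed to the bench, 120 x 290 x 70 mm. Origin: centre of its underside; x points away from the organ frame, y along its length, z up. Lid over x = -60 to +20 mm, top 67 mm up. Black strip along the far edge, x = +24 to +60 mm, full length, flat top 70 mm up. A flush brass pin, 8 mm, marks the strip's -y end (y = -138 mm).
- strip_start (a point): Point on the centre line of the black strip's top surface, 100 mm from mid-length towards the brass pin (-y): plain strip, where to begin feeling. The organ frame is 185 mm high and at least 110 mm from this line. The middle part of the strip's top is 0.4 mm lower than its ends.
- strip_end (a point): Point on the centre line of the strip's top, 100 mm from mid-length towards the end without pin: plain strip. Between the two points one notch is cut right across the strip: 38 mm long, 36 mm wide, its middle at y = -40 to +40 mm (varies, not reported). Its floor is the release, a black bar 5 mm below the strip's top, hard to see, black on black. Shut fingers fit in it.
- release (a joint): Depth in m to which the release bar in the notch is pressed: 0 = up (5 mm below the strip's top), 0.008 = fully down (13 mm below the strip's top). It gives way at about 6 N all the way down, and stays where it is left.
- lid (a joint): Opening angle in rad of the lid, hinged along the edge beside the organ frame: 0 = shut, 0.45 = ajar with its free edge about 35 mm up. A linkage from the release raises it in proportion as it is pressed; the free edge is 4 mm from the strip when shut and moves up and away from it.
- glue: Glue bottle, white with red cap, 52 x 48 x 130 mm, standing beyond the case's +y end. Origin: centre of its underside. Bystander.
- tape: Roll of masking tape, 96 mm across, 25 mm high, lying beyond the case's brass-pin end. Origin: centre of its underside. Bystander.
- pallet: Wooden pallet block with red end, 45 x 124 x 31 mm, lying beyond the glue bottle. Origin: centre of its underside. Bystander.

How it is judged (in metres and radians):
On the way, in this order (a step that is already met when the one before it is completed fails the run):
1. a fingertip rests on the black strip near the brass-pin end (contact force between the fingers and tool_case above 0.4 N and x of the grasp point in the frame of tool_case between 0.02 and 0.064 m and y of the grasp point in the frame of tool_case between -0.15 and -0.075 m), for 0.05 s.
2. a fingertip touches the strip farther along, in its middle part (contact force between the fingers and tool_case above 0.4 N and x of the grasp point in the frame of tool_case between 0.02 and 0.064 m and y of the grasp point in the frame of tool_case between -0.07 and 0.085 m), for 0.05 s.
3. the release in the notch is pressed down by the finger (contact force between the fingers and tool_case above 0.4 N and x of the grasp point in the frame of tool_case between 0.02 and 0.064 m and value of joint release above 0.0068 m), for 0.05 s.
At the end, for the whole second after the job is handed in: The release is down by at least 6.8 of its 8 mm and stays, the lid stands ajar by at least 0.3 rad and is at rest, and each bystander is within 20 mm of where it stood (value of joint release above 0.0068 m and value of joint lid above 0.3 rad and velocity of joint lid between -0.05 and 0.05 rad/s and distance of each of glue, tape, pallet from where it was at the start of the episode below 0.02 m); the robot touches nothing.
It fails at once if the glue bottle is shifted by more than 20 mm or picked up (distance of glue from where it was at the start of the episode above 0.02 m).
It fails at once if the masking tape is shifted by more than 20 mm or picked up (distance of tape from where it was at the start of the episode above 0.02 m).
It fails at once if the pallet block is shifted by more than 20 mm or picked up (distance of pallet from where it was at the start of the episode above 0.02 m).
It also fails if it takes over 51 s, if anything falls off the work surface, if the arm or the gripper's body presses on something with over 40 N, if the wrist force passes 120 N, or if a joint passes its speed limit or range.

## Working session

There is one attempt and no reset: what is moved stays moved. The work goes in short steps, Python scripts to look and compute and a shell command to move; the robot and the scene stay as the last step left them, time stands still between calls to the robot, and variables do not carry over. Pictures are saved under pics/ and viewed, at most 10 in all, crops included, and the job is handed in when it is done.

```bash
mkdir -p pics; cat > h.py <<'E'
import numpy as np, cv2
from rig import ctrl
def snap(n,f):
    c=ctrl.capture(n); cv2.imwrite('pics/'+f,c['image'][:,:,::-1]); np.savez('pics/'+f+'.npz',**{k:c[k] for k in('fx','fy','cx','cy','R','t')})
def ray(f,u,v,z):
    c=np.load('pics/'+f+'.npz'); R=c['R'];t=c['t']
    d=R.T@np.array([(u-c['cx'])/c['fx'],(v-c['cy'])/c['fy'],1]); o=-R.T@t
    return (o+d*(z-o[2])/d[2]).round(1)
E
python3 - <<'E'
from h import *
snap('scene','s0.png');snap('top','t0.png')
s=ctrl.sense();print(s['eef_pos'],s['ee_rot'],s['force'],s['time_s'])
E
```

```text
[ 229.61474911 -471.97122763  303.39749592] [-5.67150209e-04  9.74482955e-01  2.24460795e-01 -2.33527768e-05] [0.05779449 0.32837324 0.17845307] 0.1
```

View pics/s0.png

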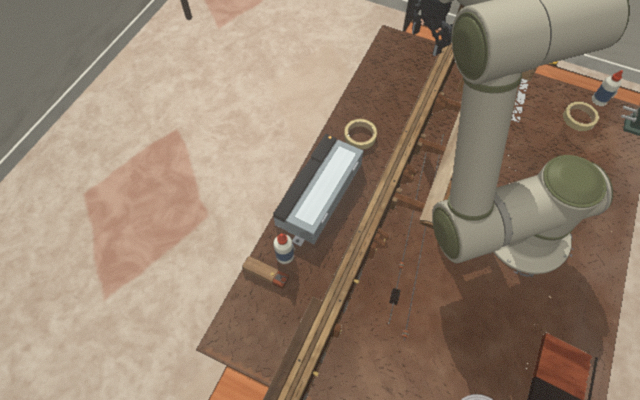

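View pics/t0.png

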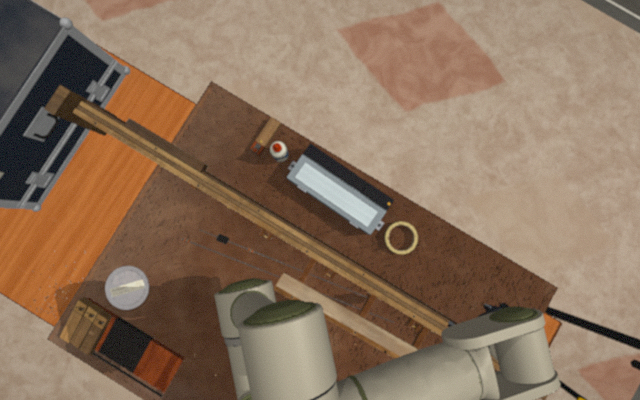

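The case is seen in the top view at about (340,190), with its black strip running from (308,150) to (390,203) and the pin end near the tape. I'll enlarge this area.

```bash
python3 - <<'E'
import cv2
a=cv2.imread('pics/t0.png')[130:250,270:430]; b=cv2.imread('pics/s0.png')[130:250,250:410]
b=cv2.convertScaleAbs(b,alpha=1.3,beta=10)
cv2.imwrite('pics/c0.png',cv2.resize(a,None,fx=5,fy=5,interpolation=2))
E
```

```text
(no output)
```

View pics/c0.png

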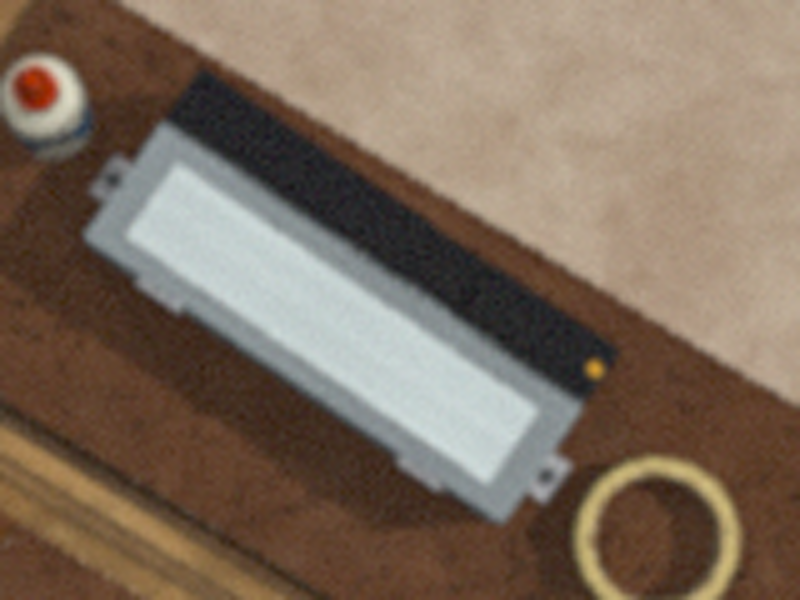

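The crop shows the brass pin at (595,369) and the strip corners at (203,70), (168,118), (615,350) and (583,402). I'll convert these at z = 70.

```bash
python3 - <<'E'
from h import *
P={k:ray('t0.png',270+(u+.5)/5-.5,130+(v+.5)/5-.5,70) for k,(u,v) in dict(pin=(595,369),a=(203,70),b=(168,118),c=(615,350),d=(583,402),k0=(85,237),k1=(503,523)).items()}
print(P)
e=(P['a']+P['b'])/2; f=(P['c']+P['d'])/2
print(np.linalg.norm(e-f),np.linalg.norm(P['a']-P['b']))
y=(e-f)/np.linalg.norm(e-f); print(y,np.degrees(np.arctan2(y[1],y[0])))
m=(e+f)/2; m2=P['pin']+138*y; print(m,m2)
x=np.array([y[1],-y[0],0]); print('x',x)
print('start',m2-100*y,'end',m2+100*y)
from scipy.spatial.transform import Rotation as Rt
s=ctrl.sense();q=s['ee_rot'];print(Rt.from_quat([*q[1:],q[0]]).as_matrix().round(3))
E
```

```text
{'pin': array([ 502.8, -314. ,   70. ]), 'a': array([669.7, -88.1,  70. ]), 'b': array([641.6, -68.7,  70. ]), 'c': array([ 513.8, -325.3,   70. ]), 'd': array([ 483.9, -307.3,   70. ]), 'k0': array([572.3, -23. ,  70. ]), 'k1': array([ 414.8, -262.7,   70. ])}
284.92569206724767 34.14630287454267
[0.55031892 0.83495454 0.        ] 56.611104828532476
[ 577.25 -197.35   70.  ] [ 578.74401138 -198.77627355   70.        ]
x [ 0.83495454 -0.55031892  0.        ]
start [ 523.71211907 -282.2717275    70.        ] end [ 633.77590368 -115.28081961   70.        ]
[[ 0.899  0.437 -0.   ]
 [ 0.437 -0.899  0.001]
 [ 0.    -0.001 -1.   ]]
```

```bash
python3 -m creep '[[[2,1.3,0,0,0,-2],[4,2.6,0,0,0,-4],[6,3.9,0,0,0,-6],[8,5.2,0,0,0,-8],[10,6.4,0,0,0,-10],[11.76,7.58,0,0,0,-11.86],[11.76,7.58,0,0,0,-11.86],[11.76,7.58,0,0,0,-11.86],[11.76,7.58,0,0,0,-11.86],[11.76,7.58,0,0,0,-11.86],[11.76,7.58,0,0,0,-11.86],[11.76,7.58,0,0,0,-11.86],[11.76,7.58,0,0,0,-11.86]]]' 0 20
python3 - <<'E'
from h import *
snap('wrist','w1.png')
from scipy.spatial.transform import Rotation as Rt
s=ctrl.sense();q=s['ee_rot'];print(Rt.from_quat([*q[1:],q[0]]).as_matrix().round(3),s['eef_pos'],s['joints'],s['force'],s['grip_width'])
E
```

```text
time_s: 1.18
eef_pos: [523.0, -283.2, 303.7]
ee_rot: [-0.0, 0.958, -0.287, -0.0]
force: [-0.3, -0.3, 1.4]
grip_width: 0.0
grip_force: 0.0
[[ 0.835 -0.55  -0.   ]
 [-0.55  -0.835  0.   ]
 [-0.     0.    -1.   ]] [ 522.8481359  -283.40407007  303.83830468] [-6.93470873e-01  4.68792512e-01  1.27362156e+00 -2.05116731e-04
  1.39949468e+00  1.46023924e+00] [-0.66861749  0.65470438  0.40576336] 0.002274261934505725
```

View pics/w1.png

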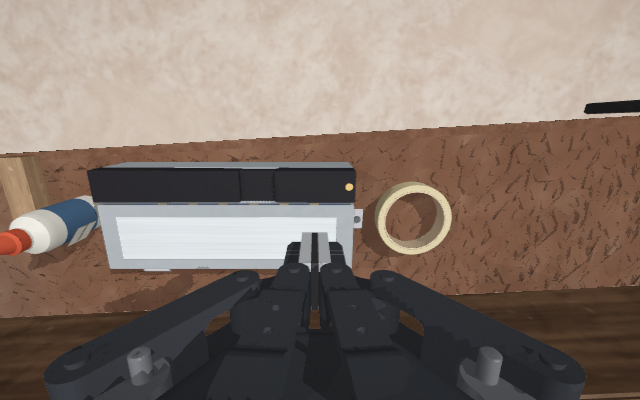

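The wrist view shows the strip from (90,186) to (355,184), the pin at (349,187), and a faint notch at columns 240–275. The fingers line up with the strip.

```bash
python3 - <<'E'
from h import *
f='w1.png';y=np.array([.5503,.835,0]);x=np.array([.835,-.5503,0]);m=np.array([578,-198,70])
for n,u,v in [('pin',349,187),('L1',89.5,170),('L2',98,203),('R1',355,168),('R2',355,202),('n1a',240,170),('n1b',241,202),('n2a',274,170),('n2b',274,202)]:
    p=ray(f,u,v,70);d=p-m;print(n,p,'x',round(d@x,1),'y',round(d@y,1))
E
```

```text
pin [ 500.2 -312.1   70. ] x -2.2 y -138.1
L1 [669.3 -89.   70. ] x 16.3 y 141.3
L2 [637.5 -70.2  70. ] x -20.6 y 139.5
R1 [ 514.5 -328.4   70. ] x 18.7 y -143.8
R2 [ 482.  -308.8   70. ] x -19.2 y -145.3
n1a [ 580.5 -224.    70. ] x 16.4 y -20.3
n1b [ 551.4 -203.3   70. ] x -19.3 y -19.1
n2a [ 560.4 -254.6   70. ] x 16.5 y -56.9
n2b [ 531.3 -233.8   70. ] x -19.3 y -55.6
```

The pictures put the notch middle at about y = -38 (walls near -57 and -19). Next I'll come down over the start point and feel for the surface.

```bash
python3 -m creep '[[[-0.08,0.05,-1,0,0,0],[-0.08,0.05,-2,0,0,0],[-0.08,0.05,-3,0,0,0],[-0.08,0.05,-4,0,0,0],[-0.08,0.05,-5,0,0,0],[-0.08,0.05,-5.6,0,0,0],[-0.08,0.05,-6.0,0,0,0],[-0.08,0.05,-6.12,0,0,0],[-0.08,0.05,-6.12,0,0,0],[-0.08,0.05,-6.12,0,0,0],[-0.08,0.05,-6.12,0,0,0]]]'
python3 -m creep '[[[0,0,-0.04,0,0,0],[0,0,-0.08,0,0,0],[0,0,-0.12,0,0,0],[0,0,-0.16,0,0,0],[0,0,-0.2,0,0,0],[0,0,-0.2,0,0,0],[0,0,-0.2,0,0,0]]]'
```

```text
time_s: 2.15
eef_pos: [521.9, -281.8, 152.2]
ee_rot: [0.0, 0.958, -0.287, 0.001]
force: [0.4, -0.2, 0.4]
grip_width: -0.002
grip_force: 0.0
time_s: 2.73
eef_pos: [521.7, -281.3, 145.8]
ee_rot: [-0.0, 0.958, -0.287, -0.0]
force: [-0.3, -0.7, -0.2]
grip_width: 0.004
grip_force: 0.0
```

```bash
python3 -m creep '[[[0,0,-0.04,0,0,0],[0,0,-0.06,0,0,0],[0,0,-0.08,0,0,0],[0,0,-0.08,0,0,0],[0,0,-0.08,0,0,0]]]'
python3 -m creep '[[[0,0,-0.02,0,0,0],[0,0,-0.04,0,0,0],[0,0,-0.04,0,0,0],[0,0,-0.04,0,0,0]]]'

```

```text
time_s: 3.15
eef_pos: [521.7, -281.4, 143.9]
ee_rot: [-0.0, 0.958, -0.287, -0.0]
force: [-0.1, 0.1, -0.1]
grip_width: -0.0
grip_force: 0.0
time_s: 3.48
eef_pos: [521.7, -281.4, 143.1]
ee_rot: [0.0, 0.958, -0.287, 0.0]
force: [-1.4, 0.4, 2.4]
grip_width: 0.0
grip_force: 1.3
```

```bash
python3 -m creep '[[[0,0,-0.02,0,0,0],[0,0,-0.02,0,0,0],[0,0,-0.02,0,0,0]]]'

```

```text
time_s: 3.73
eef_pos: [521.7, -281.4, 143.1]
ee_rot: [0.0, 0.958, -0.287, 0.0]
force: [-2.0, 1.7, 7.3]
grip_width: -0.004
grip_force: 3.5
```

Contact made at 143.1 mm, with about 10 N/mm of stiffness. Now I'll slide along the strip.

```bash
python3 -m creep '[[[0.055,0.083,0,0,0,0],[0.11,0.167,0,0,0,0],[0.165,0.25,0,0,0,0],[0.22,0.334,0,0,0,0],[0.275,0.418,0,0,0,0],[0.33,0.5,0,0,0,0],[0.385,0.585,0,0,0,0],[0.44,0.668,0,0,0,0],[0.495,0.75,0,0,0,0],[0.55,0.835,0,0,0,0],[0.55,0.835,0,0,0,0],[0.55,0.835,0,0,0,0]]]'

```

```text
time_s: 4.73
eef_pos: [535.8, -260.8, 143.1]
ee_rot: [0.0, 0.958, -0.287, 0.001]
force: [-1.7, -1.2, 6.1]
grip_width: -0.002
grip_force: 2.7
```

```bash
python3 -m creep '[[[0.055,0.083,0,0,0,0],[0.11,0.167,0,0,0,0],[0.165,0.25,0,0,0,0],[0.176,0.267,0,0,0,0],[0.176,0.267,0,0,0,0]]]'
python3 -m creep '[[[0.044,0.067,0,0,0,0],[0.066,0.1,0,0,0,0],[0.066,0.1,0,0,0,0]]]'
```

```text
time_s: 5.15
eef_pos: [540.1, -254.3, 143.1]
ee_rot: [0.001, 0.958, -0.287, 0.001]
force: [-0.5, -1.8, 5.7]
grip_width: -0.002
grip_force: 2.7
time_s: 5.4
eef_pos: [541.7, -251.8, 143.1]
ee_rot: [0.001, 0.958, -0.287, 0.001]
force: [-1.7, -2.4, 5.8]
grip_width: 0.0
grip_force: 2.7
```

```bash
python3 -m creep '[[[0.055,0.083,0,0,0,0],[0.11,0.167,0,0,0,0],[0.165,0.25,0,0,0,0],[0.22,0.334,0,0,0,0],[0.22,0.334,0,0,0,0]]]'
python3 -m creep '[[[0.044,0.067,0,0,0,0],[0.088,0.134,0,0,0,0],[0.132,0.2,0,0,0,0],[0.132,0.2,0,0,0,0]]]'
python3 -m creep '[[[0.044,0.067,0,0,0,0],[0.088,0.134,0,0,0,0],[0.088,0.134,0,0,0,0]]]'
python3 -m creep '[[[0.044,0.067,0,0,0,0],[0.088,0.134,0,0,0,0],[0.088,0.134,0,0,0,0]]]'
```

```text
time_s: 5.82
eef_pos: [547.3, -243.2, 142.9]
ee_rot: [0.001, 0.958, -0.287, 0.001]
force: [-1.4, -3.0, 5.3]
grip_width: -0.001
grip_force: 2.9
time_s: 6.15
eef_pos: [550.3, -237.2, 141.9]
ee_rot: [-0.0, 0.958, -0.287, -0.0]
force: [-0.4, 0.4, 0.2]
grip_width: -0.0
grip_force: 0.0
time_s: 6.4
eef_pos: [552.6, -234.1, 142.2]
ee_rot: [-0.0, 0.958, -0.287, -0.0]
force: [0.4, 0.7, -0.3]
grip_width: -0.001
grip_force: 0.0
time_s: 6.65
eef_pos: [554.8, -230.9, 142.4]
ee_rot: [-0.0, 0.958, -0.287, -0.0]
force: [-0.7, 0.6, -0.4]
grip_width: 0.002
grip_force: 0.0
```

The fingertip dropped into the notch near y = -50 and is now near -40. I'll centre it and press.

```bash
python3 -m creep '[[[0.055,0.083,0,0,0,0],[0.055,0.083,-0.06,0,0,0],[0.055,0.083,-0.12,0,0,0],[0.055,0.083,-0.18,0,0,0],[0.055,0.083,-0.24,0,0,0],[0.055,0.083,-0.24,0,0,0],[0.055,0.083,-0.24,0,0,0]]]'
```

```text
time_s: 7.23
eef_pos: [556.0, -229.2, 136.5]
ee_rot: [-0.0, 0.958, -0.287, -0.0]
force: [-0.6, 1.6, 2.8]
grip_width: -0.004
grip_force: 1.3
```

```bash
python3 -m creep '[[[0,0,-0.04,0,0,0],[0,0,-0.08,0,0,0],[0,0,-0.12,0,0,0],[0,0,-0.16,0,0,0],[0,0,-0.2,0,0,0],[0,0,-0.24,0,0,0],[0,0,-0.26,0,0,0],[0,0,-0.26,0,0,0],[0,0,-0.26,0,0,0]]]'
```

```text
time_s: 7.98
eef_pos: [556.0, -229.2, 130.2]
ee_rot: [0.0, 0.958, -0.287, 0.0]
force: [-2.0, 0.6, 5.0]
grip_width: -0.001
grip_force: 2.5
```

```bash
python3 -m creep '[[[0,0,-0.03,0,0,0],[0,0,-0.05,0,0,0],[0,0,-0.07,0,0,0],[0,0,-0.07,0,0,0],[0,0,-0.07,0,0,0]]]'
```

```text
time_s: 8.4
eef_pos: [556.1, -229.2, 129.3]
ee_rot: [0.0, 0.958, -0.287, 0.0]
force: [-4.8, 3.0, 12.7]
grip_width: -0.002
grip_force: 6.1
```

The force has risen to 12.7 N at full depth, so the release is on its end stop. I'll withdraw straight up.

```bash
python3 -m creep '[[[0,0,0.2,0,0,0],[0,0,0.5,0,0,0],[0,0,1,0,0,0],[0,0,2,0,0,0],[0,0,3,0,0,0],[0,0,4,0,0,0],[0,0,5,0,0,0],[0,0,6,0,0,0],[0,0,6,0,0,0],[0,0,6,0,0,0],[0,0,6,0,0,0]]]'
python3 - <<'E'
from h import *
snap('wrist','w2.png');print(ctrl.sense()['force'])
E
```

```text
time_s: 9.32
eef_pos: [555.8, -229.1, 277.3]
ee_rot: [-0.0, 0.958, -0.287, -0.001]
force: [-0.4, 0.2, -1.2]
grip_width: -0.004
grip_force: 0.0
[ 0.33436578 -0.92554928  0.1887469 ]
```

View pics/w2.png

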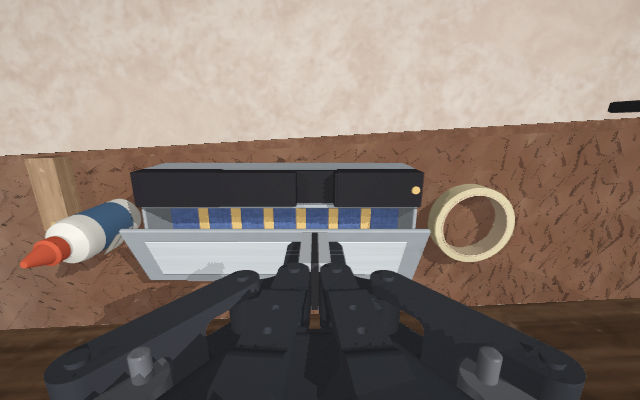

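The lid stands open, with its free edge at row 232 and the tools showing beneath it. The glue, tape and pallet look undisturbed, and the hand is clear.

```bash
python3 -c "
from rig import ctrl
print(ctrl.finish_job())"
```

```text
the job is handed in; nothing more can be done
None
```

I pressed the release in the notch down to its stop; the last picture shows the lid ajar, the bystanders undisturbed and the hand clear, and I handed the job in at about 9.4 s (no verdict was returned).

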